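# Unclamp and open the bench pressure chamber with its ratchet

## Task

The small steel pressure chamber on the bench has cooled and its dish is wanted. Its ratchet is still set to tighten: flip the ratchet's direction lever fully over to the loosening side (counter-clockwise seen from above), then swing the handle to and fro until the clamp plate has turned completely clear of the lid. Only then lift the lid by its bar past its balance point so that it rests wide open by itself, let go, and leave the things lying around the chamber where they are.

Things in the scene. Friction and masses are not known exactly. Their poses are not given: they have to be found in the camera images.
- chamber: round stainless pressure chamber, 172 mm across its flange, on a grey base plate 275 x 164 mm (18 mm high with its feet), fixed to the bench. Origin on the bench under the middle of the round pot; x points to the lid's hinge, z up; the post with the clamp bolt stands at x = -131 mm; y points to the side where the lid's lift bar and the gauge stick out. The closed lid's rim is 98 mm above the bench
- bolt_axis (a point): point on the vertical axis of the clamp bolt, 118 mm above the bench, level with the middle of the handle's grip. The bolt carries, from below: a dark sector-shaped clamp plate (64 mm radius, 100 to 108 mm above the bench) that lies over the lid's rim; the open ratchet wheel (59 mm across, 20 rounded teeth) with the ratchet head round it (72 mm across); a hex bolt head whose top is 139 mm above the bench
- clamp_bolt (a joint): turn of the clamp bolt with its clamp plate, rad, positive counter-clockwise from above = loosening. It starts tight between 0 and 0.12; the plate is clear of the lid from about 1.6 (turn it to 1.7 or more to be safe), the bolt stops at 2.9. Stiff, about 0.35 N m; it stays where it is left. It is turned with the ratchet
- ratchet_handle (a joint): swing of the ratchet handle about the bolt axis, rad, positive counter-clockwise from above; 0 = pointing along the chamber's -x. Free between two stop pins at -0.65 and +0.65. It stays where it is left (friction 0.4 N m). It drives the bolt only one way, as set by the lever, and clicks freely the other way, with up to 0.32 rad of lost motion at each reversal
- handle_grip (a point): centre of the black rubber grip of the ratchet handle, 150 mm from the bolt axis and 118 mm above the bench; the grip is a horizontal round bar, 21 mm thick and 88 mm long, that points away from the bolt axis (x of this point runs outward along it)
- dir_lever (a joint): direction lever of the ratchet, rad, positive counter-clockwise from above: -0.5 = set to tighten (drives clockwise; the start), +0.5 = set to loosen (drives counter-clockwise). Over-centre: it snaps to the nearer end, 1 to 2 N at its tab moves it over the middle. Pushed farther at its end, it pushes the handle
- lever_tab (a point): middle of the upright tab of the direction lever, 151 mm above the bench: a steel tab 8 mm thick along the lever, 13 mm wide, standing from 131 to 161 mm above the bench, with only the flat lever below it. The lever is pivoted on the ratchet handle, 55 mm from the bolt axis on the line to the grip, and the tab is 38 mm from that pivot on the side of the grip, so it moves 36 mm sideways from end to end, in the direction in which the ratchet shall drive
- lid (a joint): opening of the lid, rad: 0 = shut, about 1.56 = balanced, 1.92 = on its stop. Weight about 0.45 kg, no spring; it falls shut below the balance point and stays open by its own weight beyond it. Held shut while the clamp plate lies over its rim
- lid_hinge (a point): point on the lid's hinge axis, 95 mm above the bench; the axis is horizontal and runs along the chamber's y
- lift_bar (a point): middle of the free part of the lid's lift bar (where to hold it): a round horizontal steel bar, 12 mm thick, along the chamber's y, parallel to the hinge and 152 mm from it, 106 mm above the bench when shut. 90 mm of it stick out beside the lid, ending in a black knob 50 mm beyond this point; nothing but the bench is below it
- petri_dish: bystander: large flat Petri dish, 90 mm across, 11 mm high, on the bench near the ratchet; origin at the centre of its underside
- forceps: bystander: steel forceps lying flat, 130 mm long along their y axis, 10 mm high; origin under their centre
- marker_black: bystander: black marker pen lying flat, 138 mm long along its y axis, 12 mm high; origin under its centre
- tally_counter: bystander: silver hand tally counter, 46 x 52 x 36 mm; origin at the centre of its underside
- bottle_amber: bystander: small amber screw-cap bottle, 51 mm across, 96 mm high; origin at the centre of its underside
- culture_flask: bystander: flat culture flask lying down, 153 x 84 x 32 mm; origin at the centre of its underside
- pipette: bystander: white micropipette lying flat, 224 mm long along its y axis, 27 mm high; origin under its centre

How it is judged:
By the outcome, as a careful person would: the job done as asked, in the order asked, and still so for the second after the job is handed in, with the robot touching nothing.
It also fails if it takes over 72 s, if anything falls off the work surface, if the arm or the gripper's body presses on something with over 40 N, if the wrist force passes 120 N, or if a joint passes its speed limit or range.

## Robot

A 6-joint arm with a two-finger parallel gripper is mounted at the origin on a cart in front of the work surface, level with it; the furniture and walls round the work are solid. World frame = base frame: x ahead of the robot, y to its left, z up, the work surface at z = 0. Lengths are in m, angles in rad, forces in N, time in s.
With the tool pointing down it reaches from about 0.35 to 0.975 m from the base axis. Payload 4.9 kg.
Tool frame: the origin (TCP) lies midway between the tips of the shut fingers; the grasp point (between the pads) lies 19 mm behind it; z points along the fingers, y is the line along which they close (so a half turn about z gives the same grasp; the last joint's range is limited). The gripper opens to 85 mm and grips with 20 to 120 N. Pads are 22 mm wide; open, the fingers measure 114 mm over their backs; the gripper's body (76 mm by 85 mm) begins 54 mm behind the grasp point. The pads swing forward as they close: fully open they stand 13 mm farther back than shut.
Start: joints at [-1.385, 0.053, 1.613, -0, 1.476, -0.119], TCP at [0.188, -0.596, 0.231] pointing down, gripper open.
Joint ranges: [-3.01, 3.01], [-1.01, 2.22], [0.06, 2.58], [-1.02, 4.17], [0.09, 2.62], [-3.14, 3.14]. Speed limits (rad/s): [2.57, 2.57, 3.14, 3.14, 3.14, 3.14].

## Interface

Orientations are given as a unit quaternion [w, x, y, z].
In Python, from plant import state, grab_frame, camera_info, job_done, spot_in, masks_of, pinpoint gives the robot as it stands.
- The arm moves only by the shell command python3 -m handwheel 'ROWS' [OPENING]. ROWS is JSON, a list that holds one entry, the list of rows, each a list of 6 numbers: the shift along the world's x, y, z in m, then the turn, a rotation vector about the world's x, y, z in degrees. In form: [[[tx, ty, tz, ax, ay, az], ...]]. A call has 1 to 20 rows; each row shifts and turns the commanded pose from where the row before left it; what a row does not reach is not made up. A row lasts 1/12 s, in which the tool goes at most 41.7 mm and 7.16 degrees, less where a joint would pass 70% of its speed; a pose out of reach is approached as far as the arm can. A call is refused whole if a number of a shift passes 0.0417 or a number of a turn 7.16, either way. A call with a gripper value outside its range is refused whole. OPENING is the opening, from 0 (shut) to 1 (fully open), set as the call begins (- or left out, the last holds). The fingers move at their own pace and stop on an object; the grip force is fixed at half the most. Time passes only in rows, so rows that do not move let the fingers close. It gives the time, the measured TCP pose, the force, the opening and the grip force at its end, in the units of the state.
- state(): the state, without advancing time (a new reading comes with each control period).
- grab_frame(name): name is "scene" or "top" or "wrist"; returns (picture, depth): 480x640x3 uint8, blue, green, red; 480x640 float32, m along the optical axis (not along the pixel's ray), 0 where there is no reading.
- camera_info(name): a dict with "fx", "fy", "cx", "cy" (pixels), "T" (4x4, takes a point from camera to world coordinates). Camera axes: x right, y up, looking along -z (the intrinsics and any distortion apply to the point x, -y, -z); pixel columns grow to the right and rows downward; lengths in m; the calibration is good to about 2 mm. A picture is of the moment at which its call begins: read the wrist's pose just before it. camera_info takes no time and is no camera call; for the wrist camera it gives the pose at the moment of the call.
- job_done(): hands the job in; it is judged then, once.
Trained networks look in the newest picture that a camera, given by its name, has taken for a name from the list of things; names that differ only in an ending like _2 or _b are one class to them, and where a whole thing is asked for, a point or a joint stands for the part that bears it (a point fixed in the world has none). Each returns a list of dicts, best first, with "conf" (0 to 1); they miss things now and then, are a little off and sometimes report something else, mostly with a low value. They report only what shows in the picture. A call takes as long as a camera call.
- spot_in(camera, thing): "box" ([left, top, width, height] in pixels, round what is visible of it).
- masks_of(camera, thing): "region" (480x640 bool, what is visible of it) and "box" ([left, top, width, height] in pixels, round what is visible of it).
- pinpoint(camera, thing): "position" ([column, row] in pixels: a listed point, or the origin of a listed thing).
The state is a dict: "time": time; "joint_pos": joint angles; "joint_vel": joint speeds; "joint_efforts": joint torques, N m; "tool_pos": TCP position; "tool_rot": TCP orientation; "contact_force": force on the tool from outside, world axes, zero at the start; "ft_torque": the same for the moment, N m; "gripper_width": opening from 0.0 (shut) to 1.0 (fully open); "grasp_force": force on a finger pad.
Only numpy, scipy, OpenCV 4.12 (cv2) and the standard library are available. Lean on these libraries where they do the work, as an engineer would, in place of code of your own. Each camera call takes 0.05 s, during which the arm holds its last target. There are 200 camera calls.

## Working session

There is one attempt and no reset: what is moved stays moved. The work goes in short steps, Python scripts to look and compute and a shell command to move; the robot and the scene stay as the last step left them, time stands still between calls to the robot, and variables do not carry over. Pictures are saved under pics/ and viewed, at most 10 in all, crops included, and the job is handed in when it is done.

```bash
mkdir -p pics
cat > h.py <<'E'
import numpy as np, cv2
from plant import *
def ray(cam,px):
    c=camera_info(cam); T=np.array(c["T"])
    d=np.array([(px[0]-c["cx"])/c["fx"],-(px[1]-c["cy"])/c["fy"],-1.0])
    return T[:3,3],T[:3,:3]@d
def at_z(cam,px,z):
    o,d=ray(cam,px); return o+d*(z-o[2])/d[2]
E
python3 - <<'E'
from h import *
for cam in ["scene","top"]:
    im,d=grab_frame(cam); cv2.imwrite(f"pics/{cam}0.png",im)
    c=camera_info(cam); print(cam,{k:v for k,v in c.items() if k!='T'},np.round(c["T"],3).tolist())
    for t,z in [("chamber",0),("bolt_axis",.118),("handle_grip",.118),("lever_tab",.151),("lid_hinge",.095),("lift_bar",.106),("petri_dish",0),("forceps",0),("marker_black",0),("tally_counter",0),("bottle_amber",0),("culture_flask",0),("pipette",0)]:
        for r in pinpoint(cam,t)[:1]:
            print(t,round(r["conf"],2),np.round(r["position"]),np.round(at_z(cam,r["position"],z),3))
print(state())
E
```

```text
scene {'fx': 493.57621572954594, 'fy': 493.57621572954594, 'cx': 309.34940488738346, 'cy': 242.82502411124474} [[-0.828, 0.351, -0.437, 0.101], [-0.56, -0.492, 0.667, 0.738], [0.019, 0.797, 0.604, 0.783], [0.0, 0.0, 0.0, 1.0]]
chamber 0.93 [291. 308.] [0.567 0.097 0.   ]
bolt_axis 0.89 [333. 240.] [ 0.544 -0.035  0.118]
handle_grip 0.68 [355. 210.] [ 0.566 -0.174  0.118]
lever_tab 0.73 [356. 213.] [ 0.534 -0.119  0.151]
petri_dish 0.24 [335. 240.] [ 0.62  -0.178  0.   ]
forceps 0.62 [386. 289.] [ 0.42  -0.081  0.   ]
marker_black 0.51 [336. 371.] [0.392 0.187 0.   ]
tally_counter 0.94 [333. 372.] [0.395 0.194 0.   ]
bottle_amber 0.64 [196. 328.] [0.696 0.261 0.   ]
culture_flask 0.59 [244. 387.] [0.515 0.319 0.   ]
pipette 0.64 [399. 225.] [ 0.511 -0.341  0.   ]
top {'fx': 462.22492723338615, 'fy': 462.22492723338615, 'cx': 328.58563842931324, 'cy': 236.94483820134184} [[0.028, 0.998, -0.064, 0.474], [-1.0, 0.028, -0.007, 0.004], [-0.005, 0.064, 0.998, 1.41], [0.0, 0.0, 0.0, 1.0]]
chamber 0.74 [303. 236.] [0.565 0.092 0.   ]
bolt_axis 0.69 [350. 237.] [ 0.557 -0.045  0.118]
handle_gr
[... 521 characters left out ...]
1.38503928e+00,  5.27085848e-02,  1.61287405e+00, -4.27290231e-07,
        1.47596956e+00, -1.19002491e-01]), 'joint_vel': array([-1.45092475e-03,  7.20352516e-04, -5.32528943e-04, -5.75828416e-05,
       -1.22182648e-03, -4.37597420e-04]), 'joint_efforts': array([-7.16267732e-05, -3.93675327e+01, -3.70450151e+01, -5.75157765e-05,
        5.19524656e-04, -1.02950608e-05]), 'tool_pos': array([ 0.18753881, -0.59620057,  0.23131377]), 'tool_rot': array([2.02225040e-05, 9.88412647e-01, 1.51790774e-01, 4.62418682e-07]), 'contact_force': array([0.66740843, 0.0652092 , 0.30307569]), 'ft_torque': array([-0.00780939, -0.00075794, -0.04059852]), 'grasp_force': 0.0, 'gripper_width': 1.0045980154777212}
```

View pics/scene0.png

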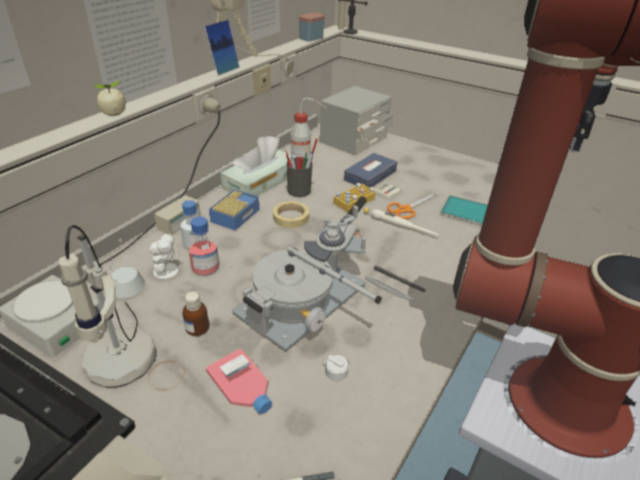

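View pics/top0.png

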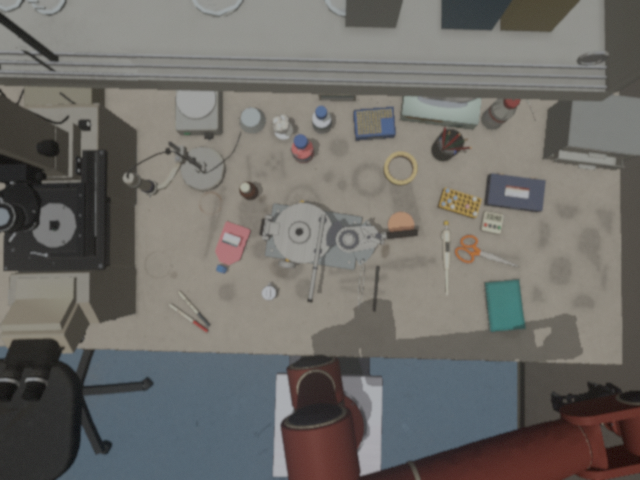

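The views agree. The chamber's x axis points to world +y, the lift bar (314,281) points towards the robot, the grip is at (402,232), and the tab sits on its -x side at (378,242). Next I'll go above the handle with the fingers shut and take a close look.

```bash
python3 -m handwheel '[[[0.015,0.025,0.008,0,0,4.5],[0.015,0.025,0.008,0,0,4.5],[0.015,0.025,0.008,0,0,4.5],[0.015,0.025,0.008,0,0,4.5],[0.015,0.025,0.008,0,0,4.5],[0.015,0.025,0.008,0,0,4.5],[0.015,0.025,0.008,0,0,4.5],[0.015,0.025,0.008,0,0,4.5],[0.015,0.025,0.008,0,0,4.5],[0.015,0.025,0.008,0,0,4.5],[0.015,0.025,0.008,0,0,4.5],[0.015,0.025,0.008,0,0,4.5],[0.015,0.025,0.008,0,0,4.5],[0.015,0.025,0.008,0,0,4.5],[0.015,0.025,0.008,0,0,4.5],[0.015,0.025,0.008,0,0,4.5],[0.015,0.025,0.008,0,0,4.5],[0.015,0.025,0.008,0,0,4.5],[0,0,0,0,0,0],[0,0,0,0,0,0]]]' 0
cat > look.py <<'E'
from h import *; import sys
s=state(); print(round(s["time"],2),np.round(s["tool_pos"],3),np.round(s["tool_rot"],3),np.round(s["contact_force"],1))
im,d=grab_frame("wrist"); cv2.imwrite(f"pics/{sys.argv[1]}.png",im)
for t,z in [("bolt_axis",.118),("handle_grip",.118),("lever_tab",.151),("lid_hinge",.095),("lift_bar",.106),("chamber",0)]:
    for r in pinpoint("wrist",t)[:1]:
        c,w=r["position"]; 
        print(t,round(r["conf"],2),np.round([c,w]),np.round(at_z("wrist",(c,w),z),3))
E
python3 look.py w1
```

```text
time: 3.07
tool_pos: [0.4581, -0.1453, 0.3759]
tool_rot: [0.001, 0.652, 0.758, -0.0]
contact_force: [-1.1, -0.4, -0.6]
gripper_width: 0.001
grasp_force: 0.0
3.07 [ 0.458 -0.145  0.376] [ 0.001  0.652  0.758 -0.   ] [-1.1 -0.4 -0.6]
bolt_axis 0.91 [429. 109.] [ 0.55  -0.042  0.118]
handle_grip 0.58 [415. 258.] [ 0.569 -0.193  0.118]
lever_tab 0.87 [411. 211.] [ 0.545 -0.139  0.151]
chamber 0.6 [440.   4.] [0.567 0.085 0.   ]
```

View pics/w1.png

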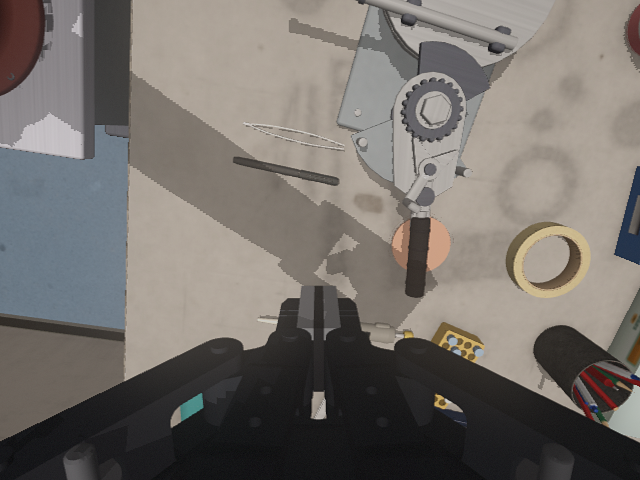

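The close view confirms it. The bolt is at about (433,108), the grip at (418,257) and the tab at (413,202), on the -x (tighten) side. I'll come down on the tab's -x side, then push it to +x.

```bash
python3 -m handwheel '[[[0.004,0.0015,-0.029,0,0,0],[0.004,0.0015,-0.029,0,0,0],[0.004,0.0015,-0.029,0,0,0],[0.004,0.0015,-0.029,0,0,0],[0.004,0.0015,-0.029,0,0,0],[0.004,0.0015,-0.029,0,0,0],[0.004,0.0015,-0.029,0,0,0],[0.004,0.0015,-0.029,0,0,0],[0,0,0,0,0,0],[0,0,0,0,0,0]]]' 0
python3 look.py w2
```

```text
time: 4.25
tool_pos: [0.4881, -0.134, 0.1417]
tool_rot: [-0.002, 0.653, 0.757, -0.001]
contact_force: [0.8, -1.1, 0.2]
gripper_width: 0.003
grasp_force: 0.0
4.25 [ 0.488 -0.134  0.142] [-0.002  0.653  0.757 -0.001] [ 0.8 -1.1  0.2]
bolt_axis 0.9 [510.  94.] [ 0.556 -0.042  0.118]
handle_grip 0.73 [466. 416.] [ 0.577 -0.197  0.118]
lever_tab 0.73 [472. 337.] [ 0.552 -0.136  0.151]
```

View pics/w2.png

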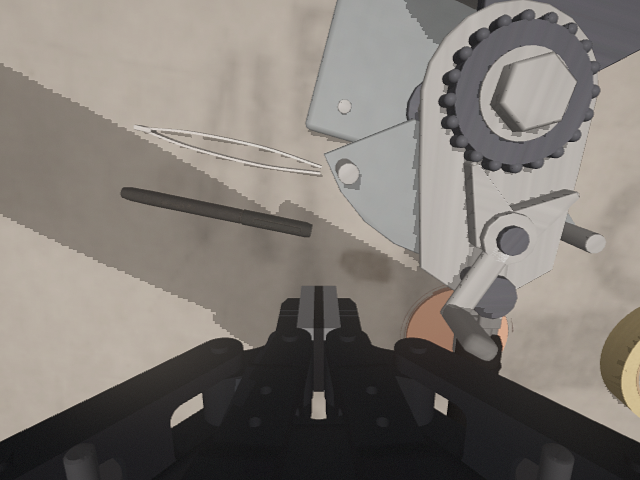

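The tab is at about (475,335), level with the fingertips and to their right. I'll push it to +x.

```bash
python3 -m handwheel '[[[0.008,0,0,0,0,0],[0.008,0,0,0,0,0],[0.008,0,0,0,0,0],[0.007,0,0,0,0,0],[0.007,0,0,0,0,0],[0.007,0,0,0,0,0],[0.007,0,0,0,0,0],[0.007,0.001,0,0,0,0],[0.007,0.001,0,0,0,0],[0.007,0.001,0,0,0,0],[0,0,0,0,0,0],[0,0,0,0,0,0]]]' 0
python3 -m handwheel '[[[-0.02,0,0,0,0,0],[-0.02,0,0,0,0,0],[-0.02,0,0,0,0,0],[-0.02,0,0.02,0,0,0],[0,0,0,0,0,0]]]' 0
python3 look.py w3
```

```text
time: 5.6
tool_pos: [0.563, -0.131, 0.1432]
tool_rot: [0.0, 0.653, 0.757, 0.0]
contact_force: [-0.4, -0.6, 0.5]
gripper_width: -0.0
grasp_force: 0.0
time: 6.02
tool_pos: [0.4815, -0.1315, 0.1659]
tool_rot: [0.002, 0.653, 0.757, 0.0]
contact_force: [0.9, -0.2, 0.8]
gripper_width: 0.0
grasp_force: 0.0
6.02 [ 0.482 -0.131  0.166] [0.002 0.653 0.757 0.   ] [ 0.9 -0.2  0.8]
bolt_axis 0.62 [500. 106.] [ 0.554 -0.041  0.118]
handle_grip 0.37 [551. 317.] [ 0.609 -0.139  0.118]
lever_tab 0.89 [550. 317.] [ 0.583 -0.126  0.151]
```

View pics/w3.png

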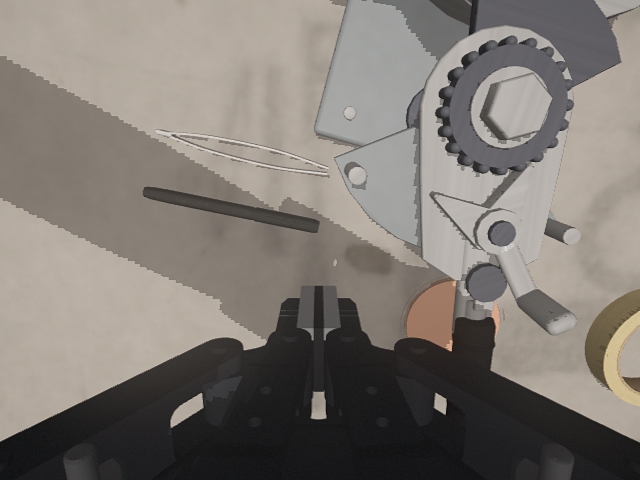

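The lever is flipped: the tab is now at (550,315), on the +x side. I'll rise, then straddle the grip with half-open fingers.

```bash
python3 -m handwheel '[[[0,-0.016,0.02,0,0,0],[0,-0.016,0.02,0,0,0],[0,-0.016,0.02,0,0,0],[0.03,-0.006,0,0,0,0],[0.03,-0.006,0,0,0,0],[0.03,-0.006,0,0,0,0],[0,0,0,0,0,0]]]' 0.45
python3 look.py w4
```

```text
time: 6.95
tool_pos: [0.576, -0.1979, 0.2213]
tool_rot: [-0.001, 0.653, 0.758, 0.0]
contact_force: [-0.4, 0.1, -0.5]
gripper_width: 0.448
grasp_force: 0.0
6.95 [ 0.576 -0.198  0.221] [-0.001  0.653  0.758  0.   ] [-0.4  0.1 -0.5]
handle_grip 0.72 [318. 232.] [ 0.572 -0.192  0.118]
lever_tab 0.72 [355. 130.] [ 0.582 -0.126  0.151]
lift_bar 0.64 [353. 219.] [ 0.594 -0.183  0.106]
chamber 0.49 [317. 230.] [ 0.575 -0.22   0.   ]
```

View pics/w4.png

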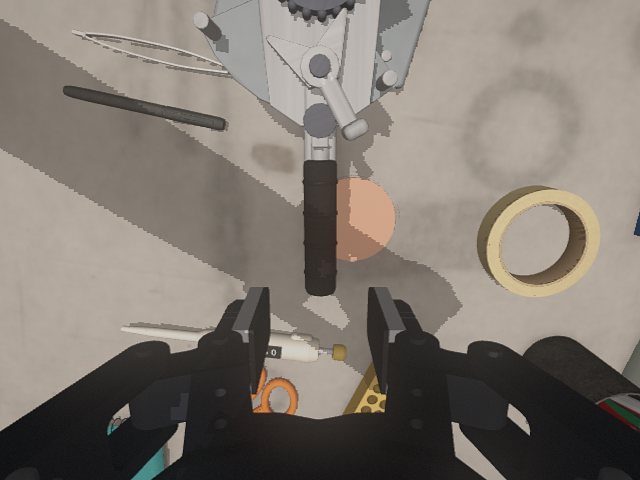

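```bash
python3 -m handwheel '[[[-0.001,0,-0.031,0,0,0],[-0.001,0,-0.031,0,0,0],[0,0,-0.031,0,0,0],[0,0,-0.031,0,0,0],[0,0,0,0,0,0]]]' 0.45
python3 -m handwheel '[[[0.0135,0.0025,0,0,0,5],[0.0132,0.0037,0,0,0,5],[0.0128,0.0048,0,0,0,5],[0.0124,0.0059,0,0,0,5],[0.0107,0.0062,0,0,0,4.5],[0,0,0,0,0,0],[0,0,0,0,0,0]]]' 0.45
python3 - <<'E'
import numpy as np
a=np.radians(-57.5-5.2*np.arange(16)); p=np.c_[.553+.157*np.cos(a),-.042+.157*np.sin(a)]
print(np.round(np.diff(p,axis=0),4).tolist(), p[0],p[-1],np.degrees(a[-1]))
E
```

```text
time: 7.72
tool_pos: [0.566, -0.195, 0.0924]
tool_rot: [-0.005, 0.653, 0.757, -0.001]
contact_force: [-0.9, 0.5, -2.6]
gripper_width: 0.453
grasp_force: 0.0
time: 8.3
tool_pos: [0.6338, -0.1741, 0.1012]
tool_rot: [0.001, 0.478, 0.878, 0.0]
contact_force: [0.1, 0.2, 0.1]
gripper_width: 0.444
grasp_force: 0.0
[[-0.0123, -0.0071], [-0.0129, -0.006], [-0.0134, -0.0048], [-0.0138, -0.0035], [-0.0141, -0.0023], [-0.0142, -0.001], [-0.0142, 0.0003], [-0.0142, 0.0016], [-0.0139, 0.0029], [-0.0136, 0.0041], [-0.0132, 0.0054], [-0.0127, 0.0065], [-0.012, 0.0077], [-0.0113, 0.0087], [-0.0104, 0.0097]] [ 0.63735604 -0.17441246] [ 0.44101968 -0.15204275] -135.5
```

```bash
python3 -m handwheel '[[[-0.0123,-0.0071,-0.002,0,0,-5.2],[-0.0129,-0.006,-0.002,0,0,-5.2],[-0.0134,-0.0048,0,0,0,-5.2],[-0.0138,-0.0035,0,0,0,-5.2],[-0.0141,-0.0023,0,0,0,-5.2],[-0.0142,-0.001,0,0,0,-5.2],[-0.0142,0.0003,0,0,0,-5.2],[-0.0142,0.0016,0,0,0,-5.2],[-0.0139,0.0029,0,0,0,-5.2],[-0.0136,0.0041,0,0,0,-5.2],[-0.0132,0.0054,0,0,0,-5.2],[-0.0127,0.0065,0,0,0,-5.2],[-0.012,0.0077,0,0,0,-5.2],[-0.0113,0.0087,0,0,0,-5.2],[-0.0104,0.0097,0,0,0,-5.2],[0,0,0,0,0,0],[0,0,0,0,0,0]]]' 0.45
cat > ang.py <<'E'
from h import *; import sys
s=state(); p=s["tool_pos"]; print(np.round(p,3),"tcp angle",np.degrees(np.arctan2(p[1]+.042,p[0]-.553)),"r",np.hypot(p[1]+.042,p[0]-.553))
if len(sys.argv)>1:
    im,d=grab_frame("wrist"); t,_=grab_frame("top")
    t=cv2.resize(t[150:330,230:470],(640,480))
    cv2.imwrite(f"pics/{sys.argv[1]}.png",np.hstack([cv2.resize(im,(400,300)),cv2.resize(t,(400,300))]))
E
python3 ang.py a1
```

```text
time: 9.72
tool_pos: [0.4371, -0.1521, 0.0965]
tool_rot: [0.001, 0.924, 0.383, 0.001]
contact_force: [-0.1, 0.5, -0.7]
gripper_width: 0.45
grasp_force: 0.0
[ 0.437 -0.152  0.096] tcp angle -136.49114525181858 r 0.15985884325881206
```

View pics/a1.png

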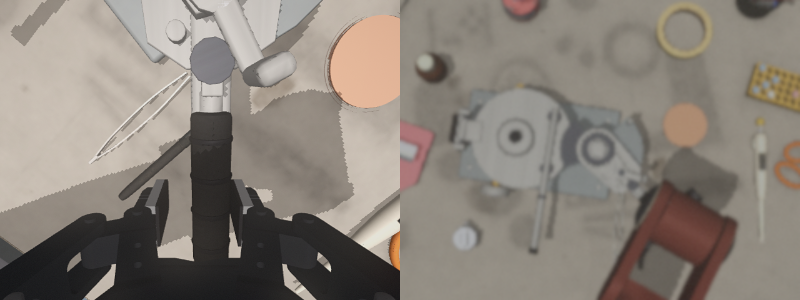

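The grip is between the pads and the handle follows. Now I'll swing it counter-clockwise, the driving stroke.

```bash
python3 -m handwheel '[[[0.0104,-0.0097,0,0,0,5.2],[0.0113,-0.0087,0,0,0,5.2],[0.012,-0.0077,0,0,0,5.2],[0.0127,-0.0065,0,0,0,5.2],[0.0132,-0.0054,0,0,0,5.2],[0.0136,-0.0041,0,0,0,5.2],[0.0139,-0.0029,0,0,0,5.2],[0.0142,-0.0016,0,0,0,5.2],[0.0142,-0.0003,0,0,0,5.2],[0.0142,0.001,0,0,0,5.2],[0.0141,0.0023,0,0,0,5.2],[0.0138,0.0035,0,0,0,5.2],[0.0134,0.0048,0,0,0,5.2],[0.0129,0.006,0,0,0,5.2],[0.0123,0.0071,0,0,0,5.2],[0.002,0.0012,0,0,0,0],[0,0,0,0,0,0]]]' 0.45
python3 ang.py
python3 -m handwheel '[[[-0.0143,-0.0083,0,0,0,-5.2],[-0.0129,-0.006,0,0,0,-5.2],[-0.0134,-0.0048,0,0,0,-5.2],[-0.0138,-0.0035,0,0,0,-5.2],[-0.0141,-0.0023,0,0,0,-5.2],[-0.0142,-0.001,0,0,0,-5.2],[-0.0142,0.0003,0,0,0,-5.2],[-0.0142,0.0016,0,0,0,-5.2],[-0.0139,0.0029,0,0,0,-5.2],[-0.0136,0.0041,0,0,0,-5.2],[-0.0132,0.0054,0,0,0,-5.2],[-0.0127,0.0065,0,0,0,-5.2],[-0.012,0.0077,0,0,0,-5.2],[-0.0113,0.0087,0,0,0,-5.2],[-0.0104,0.0097,0,0,0,-5.2],[0,0,0,0,0,0],[0,0,0,0,0,0]]]' 0.45
python3 -m handwheel '[[[0.0104,-0.0097,0,0,0,5.2],[0.0113,-0.0087,0,0,0,5.2],[0.012,-0.0077,0,0,0,5.2],[0.0127,-0.0065,0,0,0,5.2],[0.0132,-0.0054,0,0,0,5.2],[0.0136,-0.0041,0,0,0,5.2],[0.0139,-0.0029,0,0,0,5.2],[0.0142,-0.0016,0,0,0,5.2],[0.0142,-0.0003,0,0,0,5.2],[0.0142,0.001,0,0,0,5.2],[0.0141,0.0023,0,0,0,5.2],[0.0138,0.0035,0,0,0,5.2],[0.0134,0.0048,0,0,0,5.2],[0.0129,0.006,0,0,0,5.2],[0.0123,0.0071,0,0,0,5.2],[0.002,0.0012,0,0,0,0],[0,0,0,0,0,0]]]' 0.45
python3 ang.py a2
```

```text
time: 11.23
tool_pos: [0.6356, -0.1735, 0.0948]
tool_rot: [-0.0, 0.478, 0.878, -0.0]
contact_force: [0.4, 0.1, -0.6]
gripper_width: 0.447
grasp_force: 0.2
[ 0.636 -0.173  0.095] tcp angle -57.844278794573384 r 0.15526964252012498
time: 12.65
tool_pos: [0.4368, -0.1518, 0.0955]
tool_rot: [0.0, 0.924, 0.383, 0.0]
contact_force: [-0.1, 0.6, -0.0]
gripper_width: 0.448
grasp_force: 0.0
time: 14.07
tool_pos: [0.6355, -0.1734, 0.0946]
tool_rot: [-0.0, 0.478, 0.878, -0.0]
contact_force: [0.5, -0.9, -0.1]
gripper_width: 0.448
grasp_force: 0.2
[ 0.636 -0.173  0.095] tcp angle -57.8727381104725 r 0.15520201509962692
```

View pics/a2.png

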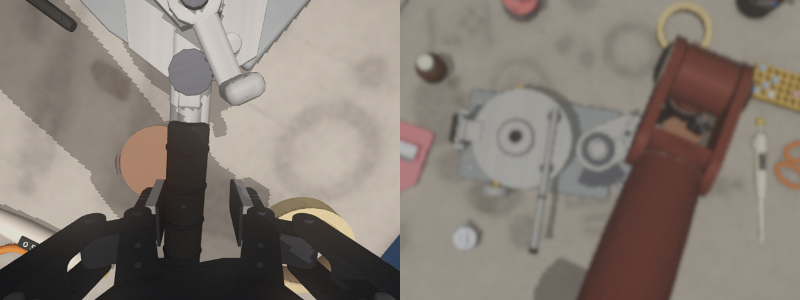

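The strokes worked. I'll lift off and check where the clamp plate is.

```bash
python3 -m handwheel '[[[0,0,0.03,0,0,0],[0,0,0.04,0,0,0],[0,0,0.04,0,0,0],[0,0.005,0.04,0,0,0],[0,0.01,0.04,0,0,0],[0,0.01,0.03,0,0,0],[0,0,0,0,0,0]]]' 0.45
python3 look.py w5
```

```text
time: 14.75
tool_pos: [0.6377, -0.1471, 0.3259]
tool_rot: [0.007, 0.477, 0.879, 0.002]
contact_force: [0.4, -0.6, 1.5]
gripper_width: 0.45
grasp_force: 0.0
14.75 [ 0.638 -0.147  0.326] [0.007 0.477 0.879 0.002] [ 0.4 -0.6  1.5]
bolt_axis 0.84 [300.  43.] [ 0.551 -0.041  0.118]
handle_grip 0.91 [290. 225.] [ 0.621 -0.171  0.118]
lever_tab 0.96 [313. 161.] [ 0.606 -0.111  0.151]
```

View pics/w5.png

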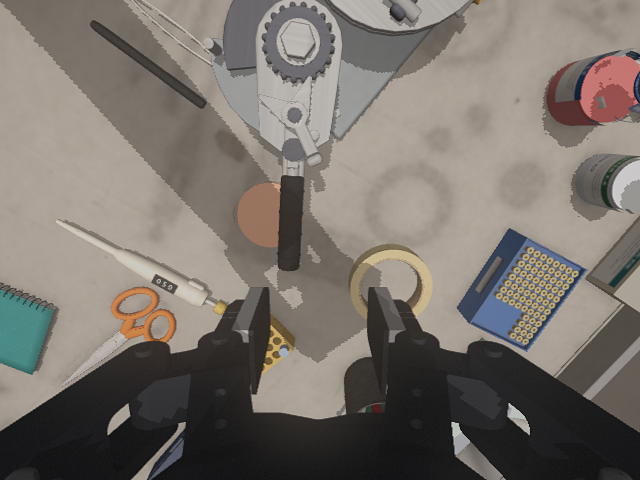

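The plate has swung to the left of the bolt (225–260, 5–70). That looks close to, but maybe not past, the 1.7 rad mark, so I'll add one shorter stroke.

```bash
python3 -m handwheel '[[[0,-0.01,-0.03,0,0,0],[0,-0.01,-0.04,0,0,0],[0,-0.005,-0.04,0,0,0],[0,0,-0.04,0,0,0],[0,0,-0.04,0,0,0],[0,0,-0.037,0,0,0],[0,0,0,0,0,0]]]' 0.45
python3 ang.py
python3 -m handwheel '[[[-0.0143,-0.0083,0,0,0,-5.2],[-0.0129,-0.006,0,0,0,-5.2],[-0.0134,-0.0048,0,0,0,-5.2],[-0.0138,-0.0035,0,0,0,-5.2],[-0.0141,-0.0023,0,0,0,-5.2],[-0.0142,-0.001,0,0,0,-5.2],[-0.0142,0.0003,0,0,0,-5.2],[-0.0142,0.0016,0,0,0,-5.2],[-0.0139,0.0029,0,0,0,-5.2],[-0.0136,0.0041,0,0,0,-5.2],[-0.0132,0.0054,0,0,0,-5.2],[0,0,0,0,0,0],[0,0,0,0,0,0]]]' 0.45
python3 -m handwheel '[[[0.0132,-0.0054,0,0,0,5.2],[0.0136,-0.0041,0,0,0,5.2],[0.0139,-0.0029,0,0,0,5.2],[0.0142,-0.0016,0,0,0,5.2],[0.0142,-0.0003,0,0,0,5.2],[0.0142,0.001,0,0,0,5.2],[0.0141,0.0023,0,0,0,5.2],[0.0138,0.0035,0,0,0,5.2],[0.0134,0.0048,0,0,0,5.2],[0.0129,0.006,0,0,0,5.2],[0.0123,0.0071,0,0,0,5.2],[0,0,0,0,0,0],[0,0,0,0,0,0]]]' 0.45
python3 -m handwheel '[[[-0.003,-0.002,0.03,0,0,0],[0,0,0.04,0,0,0],[0,0,0.04,0,0,0],[-0.01,0.01,0.04,0,0,0],[-0.02,0.02,0.04,0,0,3],[-0.025,0.025,0,0,0,4],[-0.025,0.025,0,0,0,6],[-0.025,0.025,0,0,0,6],[-0.025,0.025,0,0,0,6],[-0.025,0.02,0,0,0,6],[-0.025,0.0,0,0,0,6],[-0.025,0.0,0,0,0,6],[0,0,0,0,0,6],[0,0,0,0,0,0]]]' 0.6
python3 look.py w6
```

```text
time: 15.68
tool_pos: [0.6279, -0.1704, 0.0765]
tool_rot: [-0.01, 0.478, 0.878, -0.001]
contact_force: [-1.3, 0.6, -1.1]
gripper_width: 0.445
grasp_force: 0.0
[ 0.628 -0.17   0.077] tcp angle -59.736835043436315 r 0.14867144002724103
time: 16.77
tool_pos: [0.4839, -0.1849, 0.0898]
tool_rot: [0.001, 0.839, 0.544, 0.0]
contact_force: [-1.0, -0.2, -0.4]
gripper_width: 0.448
grasp_force: 0.0
time: 17.85
tool_pos: [0.6341, -0.1742, 0.0885]
tool_rot: [0.0, 0.477, 0.879, 0.0]
contact_force: [-0.3, -0.4, 0.0]
gripper_width: 0.452
grasp_force: 0.0
time: 19.02
tool_pos: [0.4274, -0.0291, 0.272]
tool_rot: [0.001, 0.07, 0.998, 0.0]
contact_force: [0.2, -0.1, 0.0]
gripper_width: 0.6
grasp_force: 0.0
19.02 [ 0.427 -0.029  0.272] [0.001 0.07  0.998 0.   ] [ 0.2 -0.1  0. ]
bolt_axis 0.7 [324. 360.] [ 0.549 -0.041  0.118]
handle_grip 0.58 [524. 137.] [0.387 0.129 0.118]
lever_tab 0.67 [433. 303.] [0.493 0.046 0.151]
lid_hinge 0.77 [577. 347.] [0.584 0.188 0.095]
chamber 0.96 [432. 306.] [0.571 0.083 0.   ]
```

View pics/w6.png

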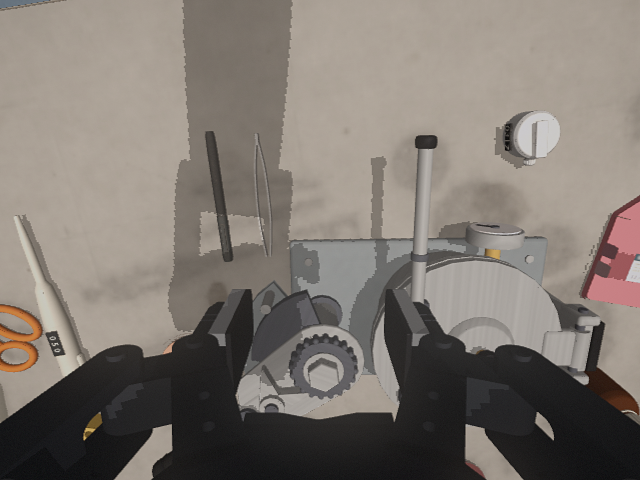

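The dark plate now points away from the lid, up-left of the bolt at (285,315), about 2.3 rad round, so it is clear. The bar runs from (421,258) to the knob at (427,142). Now I'll measure the bar.

Run:
```python
from h import *
for p in [(427,142),(424,200),(421,258)]: print(p,np.round(at_z("wrist",p,.106),3))
for t in ["wrist","top","scene"]:
    if t!="wrist": grab_frame(t)
    for n,z in [("lift_bar",.106),("lid_hinge",.095),("chamber",0),("bottle_amber",0)]:
        for r in pinpoint(t,n)[:2]: print(t,n,round(r["conf"],2),np.round(r["position"]),np.round(at_z(t,r["position"],z),3))
# bar line in top view
im,d=grab_frame("wrist")
c=camera_info("wrist")
for row in (170,200,230): print(row, np.round(d[row,410:440],3).tolist())
```

```text
(427, 142) [0.381 0.062 0.106]
(424, 200) [0.426 0.056 0.106]
(421, 258) [0.474 0.051 0.106]
wrist lid_hinge 0.77 [577. 347.] [0.583 0.188 0.095]
wrist chamber 0.96 [432. 306.] [0.571 0.083 0.   ]
wrist bottle_amber 0.56 [581. 380.] [0.696 0.257 0.   ]
top lift_bar 0.83 [315. 284.] [0.425 0.048 0.106]
top lid_hinge 0.77 [268. 229.] [0.576 0.187 0.095]
top lid_hinge 0.23 [230. 249.] [0.516 0.293 0.095]
top chamber 0.64 [370. 220.] [ 0.62  -0.111  0.   ]
top chamber 0.61 [305. 239.] [0.555 0.087 0.   ]
scene lift_bar 0.95 [363. 288.] [0.417 0.053 0.106]
scene lid_hinge 0.6 [259. 300.] [0.574 0.193 0.095]
scene lid_hinge 0.24 [399. 224.] [ 0.462 -0.211  0.095]
scene chamber 0.72 [293. 305.] [0.567 0.086 0.   ]
scene chamber 0.32 [340. 239.] [ 0.609 -0.189  0.   ]
scene bottle_amber 0.89 [197. 329.] [0.691 0.263 0.   ]
scene bottle_amber 0.47 [334. 240.] [ 0.621 -0.176  0.   ]
170 [0.41100001335144043, 0.0, 0.4099999964237213, 0.4099999964237213, 0.40799999237060547, 0.4099999964237213, 0.4090000092983246, 0.30399999022483826, 0.30300000309944153, 0.3009999990463257, 0.3009999990463257, 
[... 902 characters left out ...]
1847, 0.4180000126361847, 0.4180000126361847, 0.4180000126361847, 0.4180000126361847]
230 [0.4269999861717224, 0.4269999861717224, 0.4269999861717224, 0.4259999990463257, 0.31700000166893005, 0.3160000145435333, 0.3140000104904175, 0.3140000104904175, 0.31200000643730164, 0.31200000643730164, 0.31200000643730164, 0.31200000643730164, 0.31299999356269836, 0.3109999895095825, 0.3109999895095825, 0.3109999895095825, 0.31299999356269836, 0.31299999356269836, 0.3140000104904175, 0.42800000309944153, 0.4259999990463257, 0.4259999990463257, 0.4269999861717224, 0.4259999990463257, 0.4269999861717224, 0.4269999861717224, 0.4259999990463257, 0.4259999990463257, 0.4259999990463257, 0.42800000309944153]
```

```bash
python3 -m handwheel '[[[-0.002,0.021,-0.015,0,0,0.5],[-0.002,0.021,-0.015,0,0,0.5],[-0.002,0.021,-0.015,0,0,0],[-0.003,0.0205,-0.015,0,0,0],[0,0,0,0,0,0],[0,0,-0.0315,0,0,0],[0,0,-0.0315,0,0,0],[0,0,-0.0315,0,0,0],[0,0,-0.0315,0,0,0],[0,0,0,0,0,0],[0,0,0,0,0,0]]]' 0.5
python3 -m handwheel '[[[0,0,0,0,0,0],[0,0,0,0,0,0],[0,0,0,0,0,0],[0,0,0,0,0,0],[0,0,0,0,0,0],[0,0,0,0,0,0]]]' 0
python3 ang.py
```

```text
time: 21.03
tool_pos: [0.4183, 0.0539, 0.0848]
tool_rot: [-0.002, 0.062, 0.998, -0.0]
contact_force: [0.4, 0.2, 1.1]
gripper_width: 0.504
grasp_force: 0.0
time: 21.53
tool_pos: [0.4217, 0.0554, 0.0888]
tool_rot: [0.003, 0.061, 0.998, 0.002]
contact_force: [1.0, 4.7, 2.8]
gripper_width: 0.116
grasp_force: 58.4
[0.422 0.055 0.089] tcp angle 143.42642813740463 r 0.16350803439393852
```

Gripped: the opening matches the 12 mm bar and the height is right. Next I'll work out the lid arc.

Run:
```python
import numpy as np
a=np.radians(4.15+np.arange(0,106,5)); h=-.152*np.cos(a); z=.152*np.sin(a)
print(str([[round(.117*x,4),round(.993*x,4),round(w,4),0,0,0] for x,w in zip(np.diff(h),np.diff(z))]).replace(' ',''))
```

```text
[[np.float64(0.0002),np.float64(0.0015),np.float64(0.0132),0,0,0],[np.float64(0.0003),np.float64(0.0027),np.float64(0.013),0,0,0],[np.float64(0.0004),np.float64(0.0038),np.float64(0.0127),0,0,0],[np.float64(0.0006),np.float64(0.0049),np.float64(0.0123),0,0,0],[np.float64(0.0007),np.float64(0.0059),np.float64(0.0119),0,0,0],[np.float64(0.0008),np.float64(0.0069),np.float64(0.0113),0,0,0],[np.float64(0.0009),np.float64(0.0079),np.float64(0.0106),0,0,0],[np.float64(0.001),np.float64(0.0088),np.float64(0.0099),0,0,0],[np.float64(0.0011),np.float64(0.0096),np.float64(0.0091),0,0,0],[np.float64(0.0012),np.float64(0.0103),np.float64(0.0082),0,0,0],[np.float64(0.0013),np.float64(0.011),np.float64(0.0073),0,0,0],[np.float64(0.0014),np.float64(0.0116),np.float64(0.0063),0,0,0],[np.float64(0.0014),np.float64(0.0121),np.float64(0.0053),0,0,0],[np.float64(0.0015),np.float64(0.0125),np.float64(0.0042),0,0,0],[np.float64(0.0015),np.float64(0.0128),np.float64(0.0031),0,0,0],[np.float64(0.0015),np.float64(0.013),np.float64(0.0019),0,0,0],[np.float64(0.0015),np.float64(0.0131),np.float64(0.0008),0,0,0],[np.float64(0.0016),np.float64(0.0132),np.float64(-0.0004),0,0,0],[np.float64(0.0015),np.float64(0.0131),np.float64(-0.0015),0,0,0],[np.float64(0.0015),np.float64(0.0129),np.float64(-0.0027),0,0,0],[np.float64(0.0015),np.float64(0.0126),np.float64(-0.0038),0,0,0]]
```

First a small lift to check the forces, and then on along the arc.

```bash
python3 -m handwheel '[[[0.0001,0.0008,0.0066,0,0,0],[0.0001,0.0008,0.0066,0,0,0],[0.0002,0.0013,0.0065,0,0,0],[0.0002,0.0013,0.0065,0,0,0],[0.0004,0.0038,0.0127,0,0,0],[0,0,0,0,0,0]]]' 0
python3 -m handwheel '[[[0.0006,0.0049,0.0123,0,0,0],[0.0007,0.0059,0.0119,0,0,0],[0.0008,0.0069,0.0113,0,0,0],[0.0009,0.0079,0.0106,0,0,0],[0.001,0.0088,0.0099,0,0,0],[0.0011,0.0096,0.0091,0,0,0],[0,0,0,0,0,0]]]' 0
```

```text
time: 22.03
tool_pos: [0.4226, 0.063, 0.1281]
tool_rot: [0.003, 0.061, 0.998, 0.001]
contact_force: [3.5, 2.6, -4.1]
gripper_width: 0.113
grasp_force: 58.5
time: 22.62
tool_pos: [0.4278, 0.1046, 0.1945]
tool_rot: [0.004, 0.061, 0.998, -0.003]
contact_force: [-0.2, -11.2, 5.9]
gripper_width: 0.112
grasp_force: 59.7
```

```bash
python3 -m handwheel '[[[0.0012,0.0103,0.0082,0,0,0],[0.0013,0.011,0.0073,0,0,0],[0.0014,0.0116,0.0063,0,0,0],[0.0014,0.0121,0.0053,0,0,0],[0.0015,0.0125,0.0042,0,0,0],[0,0,0,0,0,0]]]' 0
python3 -m handwheel '[[[0.0015,0.0128,0.0031,0,0,0],[0.0015,0.013,0.0019,0,0,0],[0.0015,0.0131,0.0008,0,0,0],[0.0016,0.0132,-0.0004,0,0,0],[0.0015,0.0131,-0.0015,0,0,0],[0.0015,0.0129,-0.0027,0,0,0],[0.0015,0.0126,-0.0038,0,0,0],[0,0,0,0,0,0]]]' 0
```

```text
time: 23.12
tool_pos: [0.4353, 0.1641, 0.2281]
tool_rot: [0.005, 0.061, 0.998, -0.0]
contact_force: [-2.3, -5.2, 16.8]
gripper_width: 0.113
grasp_force: 62.3
time: 23.78
tool_pos: [0.4469, 0.2565, 0.2221]
tool_rot: [0.006, 0.061, 0.998, 0.002]
contact_force: [8.4, 3.4, 3.3]
gripper_width: 0.111
grasp_force: 66.4
```

The lid is at about 105°, well past balance. I'll release it and go up.

```bash
python3 -m handwheel '[[[0,0,0,0,0,0],[0,0.002,0,0,0,0],[0,0.003,0,0,0,0],[0,0.003,0,0,0,0],[0,0,0,0,0,0],[0,0,0,0,0,0]]]' 0.6
python3 -m handwheel '[[[0,0,0.01,0,0,0],[0,0,0.015,0,0,0],[0,0,0.02,0,0,0],[0,0,0.03,0,0,0],[0,0,0.03,0,0,0],[-0.02,0,0.03,0,0,0],[-0.03,-0.02,0.02,0,0,0],[-0.03,-0.02,0,0,0,0],[0,0,0,0,0,0]]]' 0.6
python3 - <<'E'
from h import *
im,d=grab_frame("wrist"); c=camera_info("wrist")
for n,z in [("lift_bar",.24),("lid_hinge",.095)]:
    for r in pinpoint("wrist",n)[:1]: print(n,round(r["conf"],2),np.round(r["position"]),np.round(at_z("wrist",r["position"],z),3))
for cam in ["scene","top"]:
    im,d=grab_frame(cam); c=camera_info(cam)
    m=masks_of(cam,"lid")
    for r in m[:1]:
        v,u=np.nonzero(r["region"]&(d>0)); w=d[v,u]; T=np.array(c["T"])
        P=(T[:3,:3]@np.c_[(u-c["cx"])/c["fx"]*w,-(v-c["cy"])/c["fy"]*w,-w].T).T+T[:3,3]
        print(cam,r["box"],"zmax",np.percentile(P[:,2],[50,95,99]), "hi pts mean",P[P[:,2]>.2].mean(0) if (P[:,2]>.2).any() else None)
    for n,z in [("lift_bar",.235),("petri_dish",0),("pipette",0),("marker_black",0),("tally_counter",0)]:
        for r in pinpoint(cam,n)[:1]: print(cam,n,round(r["conf"],2),np.round(at_z(cam,r["position"],z),3))
print(state()["time"])
E
```

```text
time: 24.28
tool_pos: [0.4426, 0.2624, 0.2181]
tool_rot: [-0.0, 0.061, 0.998, -0.0]
contact_force: [-0.6, -0.3, 0.7]
gripper_width: 0.599
grasp_force: 0.0
time: 25.03
tool_pos: [0.36, 0.2209, 0.3774]
tool_rot: [0.003, 0.061, 0.998, 0.001]
contact_force: [0.5, 0.0, 0.7]
gripper_width: 0.6
grasp_force: 0.0
lift_bar 0.92 [386. 327.] [0.449 0.265 0.24 ]
lid_hinge 0.83 [314. 372.] [0.58  0.191 0.095]
scene [206.6, 237.2, 107.0, 78.1] zmax [0.23403335 0.26490392 0.26882716] hi pts mean [0.53740521 0.25671384 0.24104416]
scene lift_bar 0.68 [0.448 0.27  0.235]
scene petri_dish 0.48 [ 0.614 -0.2    0.   ]
scene pipette 0.9 [ 0.508 -0.326  0.   ]
scene marker_black 0.51 [ 0.413 -0.124  0.   ]
scene tally_counter 0.69 [0.396 0.189 0.   ]
top [220.9, 190.4, 51.7, 100.5] zmax [0.21471687 0.26647926 0.2729046 ] hi pts mean [0.56247469 0.24115155 0.23763245]
top lift_bar 0.7 [0.407 0.159 0.235]
top petri_dish 0.7 [ 0.6   -0.204  0.   ]
top pipette 0.7 [ 0.507 -0.335  0.   ]
top marker_black 0.73 [ 0.403 -0.136  0.   ]
top tally_counter 0.71 [0.702 0.264 0.   ]
25.8833
```

The lid rests open on its stop, with the bar 0.08 m beyond the hinge, and the things around the chamber are where they were. Handing in.

```bash
python3 -c "
from plant import job_done; print(job_done())"
```

```text
the job is handed in; nothing more can be done
None
```

I flipped the ratchet lever to loosen, turned the clamp plate clear of the lid, opened the lid past balance so it rests open by itself, and let go; I handed the job in at about 26 s, with no sign that anything around the chamber had moved.

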